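# Open the pick box by its hidden catch

## Robot

A 6-joint arm with a two-finger parallel gripper is mounted at the origin on a cart in front of the work surface, level with it; the furniture and walls round the work are solid. World frame = base frame: x ahead of the robot, y to its left, z up, the work surface at z = 0. Lengths are in m, angles in rad, forces in N, time in s.
With the tool pointing down it reaches from about 0.275 to 0.75 m from the base axis. Payload 10.2 kg.
Tool frame: the origin (TCP) lies at the very end of the fingers, on their centre line; the grasp point (between the pads) lies 19 mm behind it (ctrl.pinch_z is the distance from the TCP to the grasp point, in m); y points along the fingers, x is the direction in which the jaws open and shut, and the axes are right-handed (so a half turn about y gives the same grasp; the last joint's range is limited). The gripper opens to 88 mm and grips with 3 to 60 N. Pads are 18 mm wide; open, the fingers measure 123 mm over their backs; the gripper's body (75 mm by 187 mm) begins 45 mm behind the grasp point.
Start: joints at [1.027, 0.313, 1.498, -0, 1.331, -0.223], TCP at [0.166, 0.498, 0.217] pointing down, gripper open.
Joint ranges: [-2.94, 2.94], [-0.97, 2.17], [0.19, 2.56], [-1.23, 4.37], [0.02, 3.11], [-2.88, 2.88]. Speed limits (rad/s): [2.39, 2.39, 3.01, 3.14, 3.14, 3.14].

## Interface

Orientations are given as a unit quaternion [x, y, z, w].
In Python, from workcell import sensors, cams, ctrl gives the robot as it stands.
- The arm moves only by the shell command python3 -m pendant 'ROWS'. ROWS is JSON, a list of rows, each an object of numbers: "fingers": the finger opening in m, from 0 to 0.0881; "tx", "ty", "tz": the shift along the tool's x, y, z in m; "wx", "wy", "wz": the turn, a rotation vector about the tool's x, y, z in degrees. A call has exactly 8 rows; each row is the pose to reach, as a shift and turn from the pose measured when the call began, along the tool's axes at that moment; what a row does not reach only later rows make up. A row lasts 1/10 s, in which the tool goes at most 50 mm and 8.59 degrees, less where a joint would pass 70% of its speed; a pose out of reach is approached as far as the arm can. A call with a gripper value outside its range is refused whole. The fingers move at their own pace and stop on an object; the grip force is fixed at half the most. Time passes only in rows, so rows that repeat a pose let the fingers close, or fill a call up. It gives the time, the measured TCP pose, the force and the opening at its end, in the units of the state.
- sensors.get_state(): the state, without advancing time (a new reading comes with each control period).
- cams.capture(name): name is "scene" or "side" or "wrist"; returns (picture, depth): 400x640x3 uint8, red, green, blue; 400x640 float32, m along the optical axis (not along the pixel's ray), 0 where there is no reading.
- cams.camera_params(name): a dict with "mtx" (3x3 intrinsics, pixels), "cam_to_world" (4x4, takes a point from camera to world coordinates). Camera axes: x right, y down, z forward; pixel columns grow to the right and rows downward; lengths in m; the calibration is good to about 2 mm. A picture is of the moment at which its call begins: read the wrist's pose just before it. camera_params takes no time and is no camera call; for the wrist camera it gives the pose at the moment of the call.
- ctrl.close_job(): hands the job in, once; it reports no verdict.
The state is a dict: "time": time; "joints": joint angles; "dq": joint speeds; "tau": joint torques, N m; "ee_pos": TCP position; "orientation": TCP orientation; "wrist_force": force on the tool from outside, world axes, zero at the start; "torque": the same for the moment, N m; "width": finger opening in m.
Only numpy, scipy, OpenCV 4.12 (cv2) and the standard library are available. Lean on these libraries where they do the work, as an engineer would, in place of code of your own. Each camera call takes 0.05 s, during which the arm holds its last target.

## Task

Feel along the five look-alike plates on top of the grey pick box for the one that gives way, the hidden catch, and press it in until the cover springs ajar. Then push the cover by its black thumb ledge all the way open, to the box's right end, and leave it. Use only the fingertips or the outside of the fingers: do not pinch or pick up anything, and leave the loose things lying about where they are.

Things in the scene. Friction and masses are not known exactly. Their poses are not given: they have to be found in the camera images.
- pick_box: grey carving-pick box fixed to the bench, 150 deep (x) x 312 long (y) x 50 mm high, flat top; y axis along it to its left end, x to its rear, z up; origin at the centre of its underside. In front on top lies a row of five plates; behind them, between two rails 10 mm high (the nearer begins 32.5 mm behind the plates' centre line), an aluminium cover slides along y.
- plate_row (a point): centre of the row of plates, at their top faces, 50 mm above the bench; axes as pick_box. Five identical square plates, 51 x 51 mm, lie flush in the top at y = -112, -56, 0, +56, +112 mm from here, with thin bars between. One, a different one each time, is the sprung catch; the others are rigid blanks. They look the same: only the catch yields when pressed.
- catch (a joint): how far the catch plate is pressed in (m): 0 flush, 0.006 fully home. A spring resists with about 2 N at first and 4 to 6 N at home, and brings it back flush when let go. Beyond about 4 mm it releases the cover.
- cover (a joint): how far the cover has slid (m) along the box towards its right end (-y of pick_box), over the closed right half: 0 shut and locked, 0.115 fully open. When the catch releases it, a spring throws it about 0.03 open; from there it slides with a drag of 1 to 2 N and stays where it is left.
- ledge (a point): middle of the upright face of the black thumb ledge on the cover, moving with it; axes as pick_box. The face looks towards +y, is 58 mm wide (x) and rises 16 mm from the cover's flat top; this point is 8 mm above that top, which extends 58 mm from the face towards +y and lies 5.5 mm above the box's top. Shut, this point is 89 mm towards +y from the box's middle. Push the face towards -y to open.
- plaster_blank_1: off-white plaster block, 40 x 55 x 16 mm, lying behind the box; loose, to be left alone; origin at the centre of its underside
- plaster_blank_2: off-white plaster block, 48 x 48 x 20 mm, lying behind the box; loose, to be left alone; origin at the centre of its underside
- plaster_blank_3: off-white plaster block, 30 x 60 x 14 mm, lying beside the right end of the box; loose, to be left alone; origin at the centre of its underside
- loop_tool_1: wooden-handled loop tool, 19 x 169 x 9 mm, lying beside the left end of the box; loose, to be left alone; origin at the centre of its underside
- marker: red and white marker pen, 17 x 135 x 16 mm, lying on the right of the bench; loose, to be left alone; origin at the centre of its underside
- steel_rib: flat tan kidney-shaped rib, 52 x 100 x 9 mm, lying right of the banding wheel; loose, to be left alone; origin at the centre of its underside

How it is judged:
On the way, in this order (a step that is already met when the one before it is completed fails the run):
1. the hidden catch is pressed in (value of joint catch above 0.0035 m), for 0.05 s.
2. the cover is pushed fully open (value of joint cover above 0.1 m), for 0.2 s.
At the end, for the whole second after the job is handed in: The cover stands at least 100 mm of its 115 mm open and at rest, the catch plate has come back up to within 2 mm of flush, and no loose thing has moved more than 25 mm (value of joint cover above 0.1 m and value of joint catch below 0.002 m and velocity of joint cover between -0.01 and 0.01 m/s); the robot touches nothing.
It fails at once if a loose thing on the bench was shoved away or lifted (its origin moved more than 25 mm) (distance of any of plaster_blank_1, plaster_blank_2, plaster_blank_3, loop_tool_1, marker, steel_rib from where it was at the start of the episode above 0.025 m).
It also fails if it takes over 56 s, if anything falls off the work surface, if the arm or the gripper's body presses on something with over 40 N, if the wrist force passes 120 N, or if a joint passes its speed limit or range.

## Working session

There is one attempt and no reset: what is moved stays moved. The work goes in short steps, Python scripts to look and compute and a shell command to move; the robot and the scene stay as the last step left them, time stands still between calls to the robot, and variables do not carry over. Pictures are saved under pics/ and viewed, and the job is handed in when it is done.

```bash
ls; mkdir -p pics; python3 - <<'E'
from workcell import sensors,cams,ctrl
import cv2,numpy as np
s=sensors.get_state();print(s)
for n in("scene","side","wrist"):
    p=cams.camera_params(n);print(n,np.round(p["mtx"],1).tolist(),np.round(p["cam_to_world"],3).tolist())
    im,d=cams.capture(n);cv2.imwrite(f"pics/{n}0.png",im[:,:,::-1]);np.save(f"pics/{n}0.npy",d)
E
```

```text
pics
{'time': 0.0, 'joints': array([ 1.02660764e+00,  3.13448649e-01,  1.49843229e+00, -3.34608048e-05,
        1.33098781e+00, -2.23366516e-01]), 'dq': array([ 0.00140742, -0.00185478, -0.00231612,  0.00121713, -0.00064407,
       -0.00094758]), 'tau': array([-9.26054818e-04, -4.02214694e+01, -2.52268893e+01,  6.93763071e-02,
        3.53995292e-02, -1.09334028e-04]), 'ee_pos': array([0.16541635, 0.49797333, 0.21676358]), 'orientation': array([ 0.57362804,  0.41331027, -0.41413182, -0.57325416]), 'wrist_force': array([0.47326707, 0.21738209, 0.84133922]), 'torque': array([ 0.01646244,  0.01317817, -0.01277337]), 'width': 0.08787658985755711}
scene [[382.5, 0.0, 328.6], [0.0, 382.5, 206.3], [0.0, 0.0, 1.0]] [[0.78, -0.451, 0.433, 0.156], [-0.625, -0.582, 0.52, -0.381], [0.017, -0.676, -0.737, 0.789], [0.0, 0.0, 0.0, 1.0]]
side [[393.7, 0.0, 313.3], [0.0, 393.7, 197.8], [0.0, 0.0, 1.0]] [[0.713, -0.347, 0.609, -0.153], [-0.701, -0.342, 0.626, -0.581], [-0.009, -0.874, -0.487, 0.62], [0.0, 0.0, 0.0, 1.0]]
wrist [[277.1, 0.0, 322.6], [0.0, 277.1, 195.4], [0.0, 0.0, 1.0]] [[0.316, 0.91, 0.268, 0.096], [0.949, -0.303, -0.09, 0.521], [-0.001, 0.283, -0.959, 0.385], [0.0, 0.0, 0.0, 1.0]]
```

View pics/scene0.png

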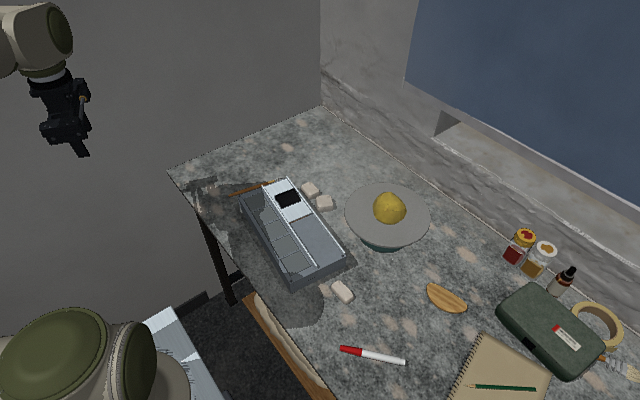

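View pics/side0.png

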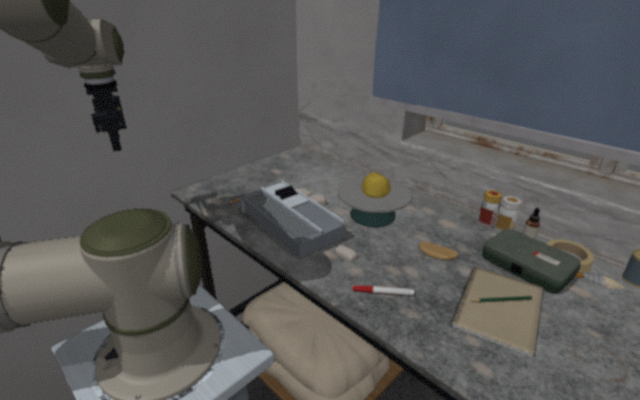

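View pics/wrist0.png

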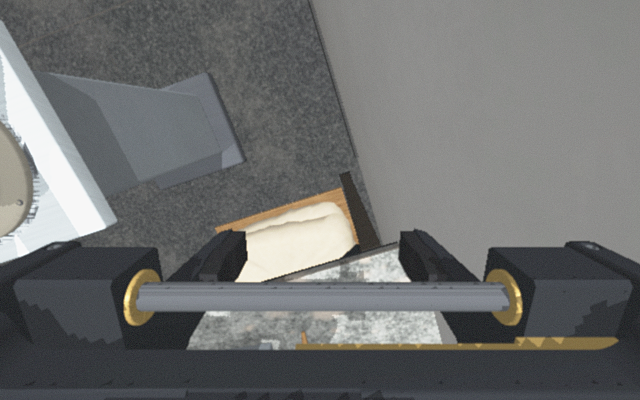

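```bash
python3 - <<'E'
from scipy.spatial.transform import Rotation as R
print(R.from_quat([ 0.57362804,  0.41331027, -0.41413182, -0.57325416]).as_matrix().round(4))
E
```

```text
[[ 3.153e-01 -6.000e-04 -9.490e-01]
 [ 9.490e-01 -1.100e-03  3.153e-01]
 [-1.300e-03 -1.000e+00  3.000e-04]]
```

```bash
python3 - <<'E'
import cv2
im=cv2.imread("pics/scene0.png")
cv2.imwrite("pics/sc_z.png",cv2.resize(im[160:310,220:370],None,fx=4,fy=4,interpolation=cv2.INTER_CUBIC))
E
```

```text
(no output)
```

View pics/sc_z.png

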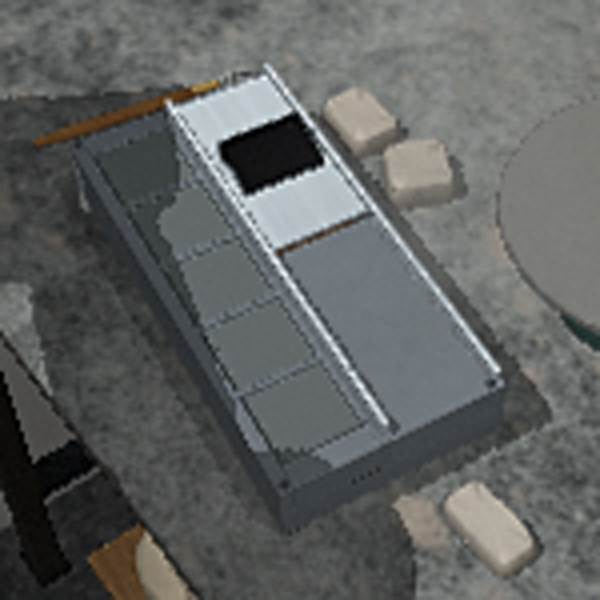

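```bash
cat >h.py <<'E'
from workcell import sensors,cams
import numpy as np,cv2
def ray(n,uv,z,p=None):
    p=p or cams.camera_params(n);K=p["mtx"];T=p["cam_to_world"]
    d=T[:3,:3]@np.linalg.solve(K,[uv[0],uv[1],1]);o=T[:3,3]
    return o+d*(z-o[2])/d[2]
def proj(n,P):
    p=cams.camera_params(n);T=np.linalg.inv(p["cam_to_world"]);q=p["mtx"]@(T[:3,:3]@np.asarray(P)+T[:3,3]);return q[:2]/q[2]
E
python3 - <<'E'
from h import *
Z=lambda x,y:(220+x/4-.375,160+y/4-.375)
c={}
for k,v in dict(FR=(283,487),RR=(503,383),FL=(75,146)).items():
    c[k]=ray("scene",Z(*v),.05);print(k,c[k].round(4))
print(np.linalg.norm(c["FR"]-c["RR"]),np.linalg.norm(c["FR"]-c["FL"]))
yx=c["FL"]-c["FR"];xx=c["RR"]-c["FR"];print(np.degrees(np.arctan2(-yx[0],yx[1])),np.degrees(np.arctan2(xx[1],xx[0])))
# plate lines left(row edges) : line/edge points
for k,v in dict(p1=(235,402),p2=(205,330),p3=(180,263),q1=(322,362),q2=(282,297),q3=(240,238),q0=(372,425)).items(): print(k,ray("scene",Z(*v),.05).round(4))
d=np.load("pics/scene0.npy");p=cams.camera_params("scene")
print("ledge front/right?",[ray("scene",Z(*v),z).round(4) for v,z in(((220,150),.0715),((300,120),.0715),((240,193),.0555),((328,163),.0555))])
for v in((270,410),(400,330),(270,150)):
    u,w=map(int,Z(*v));z=d[w,u];print((p["cam_to_world"]@np.r_[np.linalg.solve(p["mtx"],[u,w,1])*z,1]).round(4))
E
```

```text
FR [0.3816 0.0159 0.05  ]
RR [ 0.5233 -0.0058  0.05  ]
FL [0.4223 0.3171 0.05  ]
0.14335844438245154 0.30393071545912737
-7.696636859868244 -8.742923957510593
p1 [0.3922 0.0796 0.05  ]
p2 [0.4069 0.1342 0.05  ]
p3 [0.4231 0.1879 0.05  ]
q1 [0.4485 0.0718 0.05  ]
q2 [0.4579 0.1266 0.05  ]
q3 [0.4641 0.1821 0.05  ]
q0 [0.4451 0.0181 0.05  ]
ledge front/right? [array([0.4868, 0.2364, 0.0715]), array([0.5437, 0.2272, 0.0715]), array([0.4832, 0.2099, 0.0555]), array([0.5438, 0.1967, 0.0555])]
[0.4049 0.0629 0.0502 1.    ]
[0.4996 0.0647 0.0477 1.    ]
[0.5146 0.2208 0.0671 1.    ]
```

```bash
python3 -m pendant '[{"tx":-0.022,"tz":-0.0426,"wy":-2},{"tx":-0.044,"tz":-0.0852,"wy":-4},{"tx":-0.066,"tz":-0.1278,"wy":-6},{"tx":-0.088,"tz":-0.1704,"wy":-8},{"tx":-0.110,"tz":-0.213,"wy":-10},{"tx":-0.132,"tz":-0.2556,"wy":-10.3},{"tx":-0.154,"tz":-0.2982,"wy":-10.3},{"tx":-0.176,"tz":-0.3408,"wy":-10.3}]'
```

```text
$[0]: bad value
```

```bash
python3 -m pendant '[{"fingers":0.088,"tx":-0.022,"ty":0,"tz":-0.0426,"wx":0,"wy":-2,"wz":0},{"fingers":0.088,"tx":-0.044,"ty":0,"tz":-0.0852,"wx":0,"wy":-4,"wz":0},{"fingers":0.088,"tx":-0.066,"ty":0,"tz":-0.1278,"wx":0,"wy":-6,"wz":0},{"fingers":0.088,"tx":-0.088,"ty":0,"tz":-0.1704,"wx":0,"wy":-8,"wz":0},{"fingers":0.088,"tx":-0.110,"ty":0,"tz":-0.213,"wx":0,"wy":-10,"wz":0},{"fingers":0.088,"tx":-0.132,"ty":0,"tz":-0.2556,"wx":0,"wy":-10.3,"wz":0},{"fingers":0.088,"tx":-0.154,"ty":0,"tz":-0.2982,"wx":0,"wy":-10.3,"wz":0},{"fingers":0.088,"tx":-0.22,"ty":0,"tz":-0.426,"wx":0,"wy":-10.3,"wz":0}]'
```

```text
time: 0.95
ee_pos: [0.4358, 0.2205, 0.217]
orientation: [0.534, 0.463, -0.464, -0.534]
wrist_force: [-0.9, 1.1, 0.0]
width: 0.088
```

```bash
python3 -m pendant '[{"fingers":0.088,"tx":-0.02,"ty":0,"tz":-0.03,"wx":0,"wy":0,"wz":0},{"fingers":0.088,"tx":-0.04,"ty":0,"tz":-0.05,"wx":0,"wy":0,"wz":0},{"fingers":0.088,"tx":-0.056,"ty":0,"tz":-0.073,"wx":0,"wy":0,"wz":0},{"fingers":0.088,"tx":-0.056,"ty":0,"tz":-0.073,"wx":0,"wy":0,"wz":0},{"fingers":0.088,"tx":-0.056,"ty":0,"tz":-0.073,"wx":0,"wy":0,"wz":0},{"fingers":0.088,"tx":-0.056,"ty":0,"tz":-0.073,"wx":0,"wy":0,"wz":0},{"fingers":0.088,"tx":-0.056,"ty":0,"tz":-0.073,"wx":0,"wy":0,"wz":0},{"fingers":0.088,"tx":-0.056,"ty":0,"tz":-0.073,"wx":0,"wy":0,"wz":0}]'
python3 - <<'E'
from h import *
p=cams.camera_params("wrist");im,d=cams.capture("wrist");np.savez("pics/w1.npz",im=im,d=d,**p)
cv2.imwrite("pics/w1.png",im[:,:,::-1]);print(sensors.get_state()["wrist_force"],p["cam_to_world"].round(3))
cv2.imwrite("pics/w1z.png",cv2.resize(im[20:260,140:500,::-1],None,fx=2.2,fy=2.2,interpolation=cv2.INTER_CUBIC))
E
```

```text
time: 1.75
ee_pos: [0.4998, 0.1554, 0.2172]
orientation: [0.534, 0.464, -0.464, -0.534]
wrist_force: [-0.5, 0.7, -0.8]
width: 0.0882
[ 1.05377941 -0.76458354  1.0080964 ] [[ 0.14   0.95   0.28   0.428]
 [ 0.99  -0.134 -0.04   0.166]
 [-0.     0.283 -0.959  0.385]
 [ 0.     0.     0.     1.   ]]
```

View pics/w1z.png

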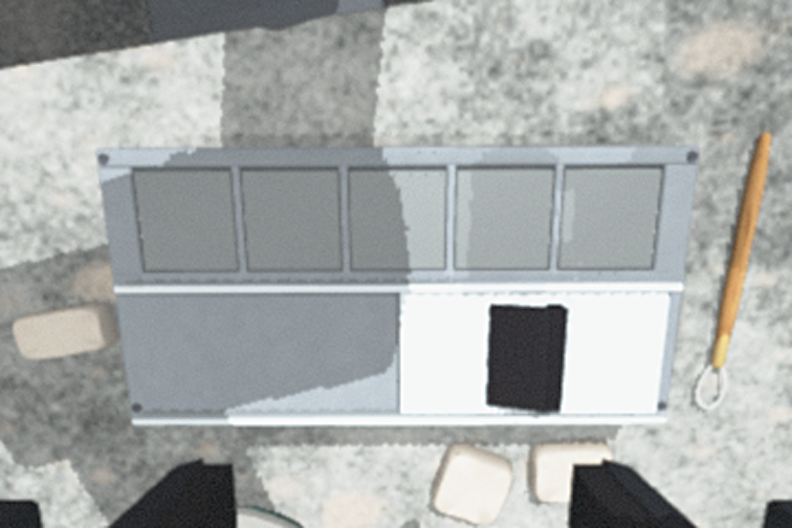

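```bash
python3 - <<'E'
from h import *
f=np.load("pics/w1.npz");p=dict(mtx=f["mtx"],cam_to_world=f["cam_to_world"])
Z=lambda v:(140+(v[0]+.5)/2.2-.5,20+(v[1]+.5)/2.2-.5)
r=lambda v,z:ray("w",Z(v),z,p)
c=[r(v,.05) for v in((134,168),(143,271),(663,167),(656,270))]
for q in c:print(q.round(4))
print("len",np.linalg.norm(c[0]-c[2]),np.linalg.norm(c[1]-c[3]),np.linalg.norm(c[0]-c[1]))
row=sum(c)/4; v=c[2]-c[0]+c[3]-c[1]; yaw=np.arctan2(-v[0],v[1]);print("row",row.round(4),"yaw",np.degrees(yaw))
xb=np.array([np.cos(yaw),np.sin(yaw)]);yb=np.array([-xb[1],xb[0]])
for i in range(-2,3):print(i,(row[:2]+yb*.056*i).round(4))
for v,z in(((567,307),.0715),((560,410),.0715),((488,305),.0715),((487,408),.0715),((402,293),.0555),((670,293),.0555),((660,413),.0555)):
    q=r(v,z)[:2]-row[:2];print(v,r(v,z).round(4),"box",(q@xb).round(4),(q@yb).round(4))
p["im"]=0
s=sensors.get_state();print(s["ee_pos"],s["orientation"])
from scipy.spatial.transform import Rotation as R
print(R.from_quat(s["orientation"]).as_matrix().round(4))
E
```

```text
[0.3892 0.0306 0.05  ]
[0.4412 0.0216 0.05  ]
[0.427  0.3021 0.05  ]
[0.4795 0.2973 0.05  ]
len 0.27405245001808315 0.2783060843482261 0.05273633205427441
row [0.4342 0.1629 0.05  ] yaw -7.924695880379573
-2 [0.4188 0.052 ]
-1 [0.4265 0.1074]
0 [0.4342 0.1629]
1 [0.4419 0.2184]
2 [0.4497 0.2738]
(567, 307) [0.4887 0.2429 0.0715] box 0.043 0.0868
(560, 410) [0.5443 0.2355 0.0715] box 0.0991 0.0871
(488, 305) [0.482  0.2026 0.0715] box 0.0419 0.0459
(487, 408) [0.5377 0.1965 0.0715] box 0.0978 0.0475
(402, 293) [0.4719 0.1592 0.0555] box 0.0378 0.0016
(670, 293) [0.492  0.3023 0.0555] box 0.038 0.146
(660, 413) [0.5601 0.2955 0.0555] box 0.1064 0.1487
[0.49985226 0.15526439 0.2171347 ] [ 0.53384795  0.46352868 -0.46402646 -0.53369183]
[[ 1.396e-01 -4.000e-04 -9.902e-01]
 [ 9.902e-01 -6.000e-04  1.396e-01]
 [-7.000e-04 -1.000e+00  3.000e-04]]
```

```bash
python3 -m pendant '[{"fingers":0,"tx":-0.03,"ty":0.03,"tz":0.02,"wx":0,"wy":0,"wz":0},{"fingers":0,"tx":-0.06,"ty":0.05,"tz":0.04,"wx":0,"wy":0,"wz":0},{"fingers":0,"tx":-0.09,"ty":0.08,"tz":0.05,"wx":0,"wy":0,"wz":0},{"fingers":0,"tx":-0.113,"ty":0.11,"tz":0.066,"wx":0,"wy":0,"wz":0},{"fingers":0,"tx":-0.113,"ty":0.14,"tz":0.066,"wx":0,"wy":0,"wz":0},{"fingers":0,"tx":-0.113,"ty":0.152,"tz":0.066,"wx":0,"wy":0,"wz":0},{"fingers":0,"tx":-0.113,"ty":0.157,"tz":0.066,"wx":0,"wy":0,"wz":0},{"fingers":0,"tx":-0.113,"ty":0.157,"tz":0.066,"wx":0,"wy":0,"wz":0}]'
python3 - <<'E'
from h import *
for n in("scene","side"):
    im,d=cams.capture(n);cv2.imwrite(f"pics/{n}2.png",cv2.resize(im[120:320,180:420,::-1],None,fx=3,fy=3,interpolation=cv2.INTER_CUBIC))
print(sensors.get_state()["wrist_force"],sensors.get_state()["ee_pos"])
E
```

```text
time: 2.6
ee_pos: [0.4186, 0.0526, 0.0602]
orientation: [-0.534, -0.464, 0.464, 0.534]
wrist_force: [-0.4, 0.1, 0.3]
width: 0.0258
[-0.00937115 -0.05257451  0.76616352] [0.41916339 0.05261571 0.06094376]
```

View pics/scene2.png

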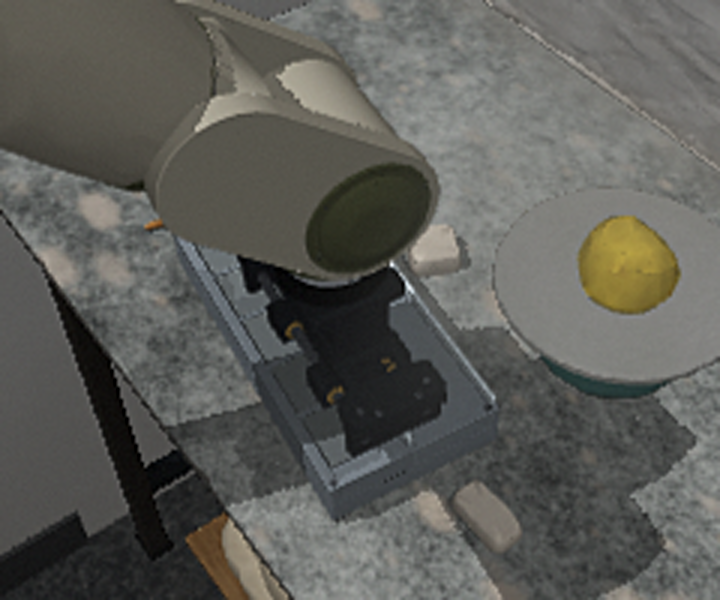

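Closed fingers sit over the rightmost plate (around pixel 350,440 of the crop) and clear the rails. Next I'll probe gently.

```bash
python3 -m pendant '[{"fingers":0,"tx":0,"ty":0,"tz":0,"wx":0,"wy":0,"wz":0},{"fingers":0,"tx":0,"ty":0,"tz":0,"wx":0,"wy":0,"wz":0},{"fingers":0,"tx":0,"ty":0.003,"tz":0,"wx":0,"wy":0,"wz":0},{"fingers":0,"tx":0,"ty":0.006,"tz":0,"wx":0,"wy":0,"wz":0},{"fingers":0,"tx":0,"ty":0.009,"tz":0,"wx":0,"wy":0,"wz":0},{"fingers":0,"tx":0,"ty":0.011,"tz":0,"wx":0,"wy":0,"wz":0},{"fingers":0,"tx":0,"ty":0.0125,"tz":0,"wx":0,"wy":0,"wz":0},{"fingers":0,"tx":0,"ty":0.0125,"tz":0,"wx":0,"wy":0,"wz":0}]'
```

```text
time: 3.5
ee_pos: [0.4191, 0.0526, 0.0482]
orientation: [0.534, 0.464, -0.464, -0.533]
wrist_force: [0.3, 0.4, -0.4]
width: 0.0005
```

```bash
python3 -m pendant '[{"fingers":0,"tx":0,"ty":0.0005,"tz":0,"wx":0,"wy":0,"wz":0},{"fingers":0,"tx":0,"ty":0.001,"tz":0,"wx":0,"wy":0,"wz":0},{"fingers":0,"tx":0,"ty":0.0015,"tz":0,"wx":0,"wy":0,"wz":0},{"fingers":0,"tx":0,"ty":0.002,"tz":0,"wx":0,"wy":0,"wz":0},{"fingers":0,"tx":0,"ty":0.002,"tz":0,"wx":0,"wy":0,"wz":0},{"fingers":0,"tx":0,"ty":0.002,"tz":0,"wx":0,"wy":0,"wz":0},{"fingers":0,"tx":0,"ty":0.002,"tz":0,"wx":0,"wy":0,"wz":0},{"fingers":0,"tx":0,"ty":0.002,"tz":0,"wx":0,"wy":0,"wz":0}]'
```

```text
time: 4.3
ee_pos: [0.4191, 0.0526, 0.0462]
orientation: [0.534, 0.464, -0.464, -0.533]
wrist_force: [0.2, -0.1, 0.6]
width: 0.0006
```

```bash
python3 - <<'E'
from h import *
im,d=cams.capture("side");cv2.imwrite("pics/side3.png",cv2.resize(im[160:300,200:380,::-1],None,fx=4,fy=4,interpolation=cv2.INTER_CUBIC))
im,d=cams.capture("wrist");cv2.imwrite("pics/w3.png",im[:,:,::-1])
for _ in range(3):
  s=sensors.get_state();print(s["wrist_force"],s["ee_pos"])
E
```

```text
[-1.12806868 -0.22949008 -0.9110081 ] [0.41908428 0.05260994 0.04624207]
[-1.12806868 -0.22949008 -0.9110081 ] [0.41908428 0.05260994 0.04624207]
[-1.12806868 -0.22949008 -0.9110081 ] [0.41908428 0.05260994 0.04624207]
```

View pics/side3.png

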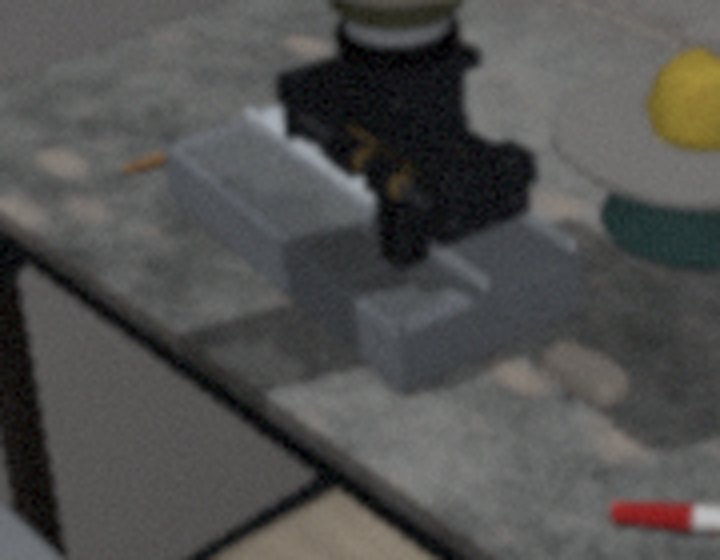

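View pics/w3.png

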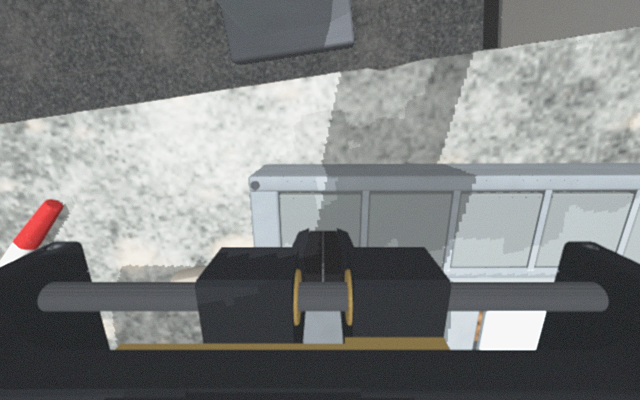

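```bash
python3 -m pendant '[{"fingers":0,"tx":0,"ty":0.0005,"tz":0,"wx":0,"wy":0,"wz":0},{"fingers":0,"tx":0,"ty":0.001,"tz":0,"wx":0,"wy":0,"wz":0},{"fingers":0,"tx":0,"ty":0.0015,"tz":0,"wx":0,"wy":0,"wz":0},{"fingers":0,"tx":0,"ty":0.002,"tz":0,"wx":0,"wy":0,"wz":0},{"fingers":0,"tx":0,"ty":0.0025,"tz":0,"wx":0,"wy":0,"wz":0},{"fingers":0,"tx":0,"ty":0.0025,"tz":0,"wx":0,"wy":0,"wz":0},{"fingers":0,"tx":0,"ty":0.0025,"tz":0,"wx":0,"wy":0,"wz":0},{"fingers":0,"tx":0,"ty":0.0025,"tz":0,"wx":0,"wy":0,"wz":0}]'
```

```text
time: 5.2
ee_pos: [0.4191, 0.0526, 0.0438]
orientation: [0.534, 0.464, -0.464, -0.533]
wrist_force: [-0.8, 0.9, -0.3]
width: 0.0005
```

```bash
python3 - <<'E'
from h import *
print("cover edge from w3",ray("wrist",(481,335),.0555).round(4), "shut: .4719,.1592 front corner")
im,d=cams.capture("scene");cv2.imwrite("pics/sc4.png",cv2.resize(im[150:320,210:390,::-1],None,fx=4,fy=4,interpolation=cv2.INTER_CUBIC))
T=cams.camera_params("scene")
print("tip pix",proj("scene",sensors.get_state()["ee_pos"]))
E
```

```text
cover edge from w3 [0.5073 0.1507 0.0555] shut: .4719,.1592 front corner
tip pix [294.76382503 263.36351033]
```

View pics/sc4.png

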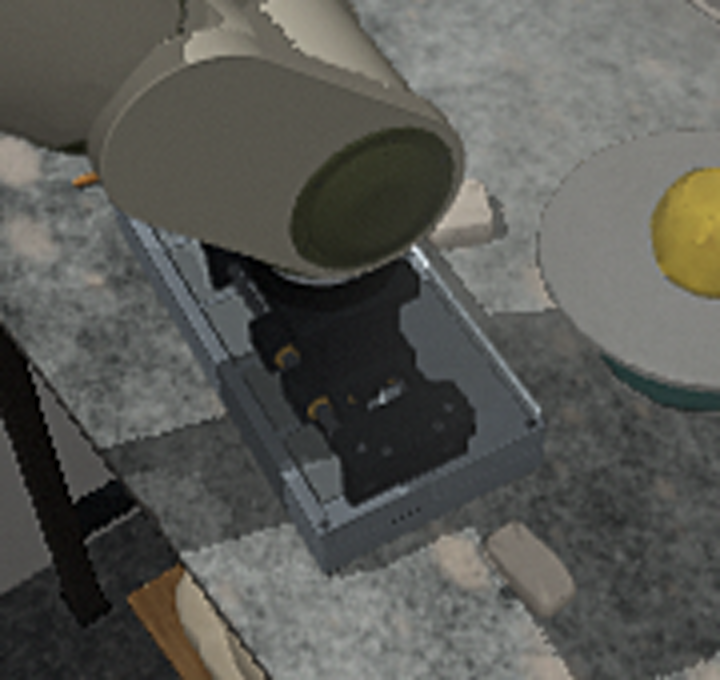

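```bash
python3 -m pendant '[{"fingers":0,"tx":0,"ty":0.0005,"tz":0,"wx":0,"wy":0,"wz":0},{"fingers":0,"tx":0,"ty":0.001,"tz":0,"wx":0,"wy":0,"wz":0},{"fingers":0,"tx":0,"ty":0.0015,"tz":0,"wx":0,"wy":0,"wz":0},{"fingers":0,"tx":0,"ty":0.002,"tz":0,"wx":0,"wy":0,"wz":0},{"fingers":0,"tx":0,"ty":0.002,"tz":0,"wx":0,"wy":0,"wz":0},{"fingers":0,"tx":0,"ty":0.002,"tz":0,"wx":0,"wy":0,"wz":0},{"fingers":0,"tx":0,"ty":0.002,"tz":0,"wx":0,"wy":0,"wz":0},{"fingers":0,"tx":0,"ty":0.002,"tz":0,"wx":0,"wy":0,"wz":0}]'
```

```text
time: 6.05
ee_pos: [0.4191, 0.0526, 0.0418]
orientation: [0.534, 0.464, -0.464, -0.533]
wrist_force: [-0.3, 0.3, -0.5]
width: 0.0004
```

```bash
python3 - <<'E'
from h import *
im,d=cams.capture("side");p=cams.camera_params("side")
v,u=np.mgrid[0:400,0:640];P=np.stack([(u-p["mtx"][0,2])/p["mtx"][0,0]*d,(v-p["mtx"][1,2])/p["mtx"][1,1]*d,d],-1)@p["cam_to_world"][:3,:3].T+p["cam_to_world"][:3,3]
print(sensors.get_state()["wrist_force"])
print(proj("side",sensors.get_state()["ee_pos"]))
for r in range(205,240,2):
    print(r,[(tuple((P[r,c]*1000).round().astype(int)),int(im[r,c].mean())) for c in (296,300,304)])
cv2.imwrite("pics/side5.png",cv2.resize(im[190:250,260:350,::-1],None,fx=8,fy=8,interpolation=cv2.INTER_CUBIC))
E
```

```text
[0.38026523 0.3715312  0.85276916]
[301.32529194 232.62521494]
205 [((np.int64(381), np.int64(26), np.int64(152)), 20), ((np.int64(390), np.int64(23), np.int64(149)), 47), ((np.int64(404), np.int64(23), np.int64(144)), 20)]
207 [((np.int64(381), np.int64(27), np.int64(146)), 30), ((np.int64(386), np.int64(19), np.int64(147)), 51), ((np.int64(404), np.int64(24), np.int64(138)), 16)]
209 [((np.int64(380), np.int64(25), np.int64(142)), 30), ((np.int64(387), np.int64(20), np.int64(141)), 42), ((np.int64(388), np.int64(6), np.int64(146)), 26)]
211 [((np.int64(380), np.int64(26), np.int64(135)), 22), ((np.int64(407), np.int64(42), np.int64(117)), 30), ((np.int64(384), np.int64(2), np.int64(144)), 37)]
213 [((np.int64(410), np.int64(60), np.int64(102)), 22), ((np.int64(408), np.int64(43), np.int64(111)), 17), ((np.int64(412), np.int64(33), np.int64(113)), 32)]
215 [((np.int64(410), np.int64(61), np.int64(96)), 8), ((np.int64(404), np.int64(39), np.int64(108)), 23), ((np.int64(415), np.int64(36), np.int64(104)), 21)]
217 [((np.int64(409), np.int64(60), np.int64(91)), 17), ((np.int64(405), np
[... 1122 characters left out ...]
.int64(51)), 66), ((np.int64(420), np.int64(43), np.int64(51)), 54)]
233 [((np.int64(398), np.int64(50), np.int64(52)), 78), ((np.int64(406), np.int64(44), np.int64(51)), 85), ((np.int64(413), np.int64(36), np.int64(51)), 77)]
235 [((np.int64(393), np.int64(44), np.int64(51)), 87), ((np.int64(400), np.int64(36), np.int64(52)), 85), ((np.int64(408), np.int64(31), np.int64(50)), 81)]
237 [((np.int64(387), np.int64(38), np.int64(51)), 82), ((np.int64(393), np.int64(29), np.int64(52)), 81), ((np.int64(403), np.int64(25), np.int64(49)), 89)]
239 [((np.int64(384), np.int64(34), np.int64(48)), 87), ((np.int64(390), np.int64(26), np.int64(49)), 87), ((np.int64(397), np.int64(19), np.int64(49)), 98)]
```

View pics/side5.png

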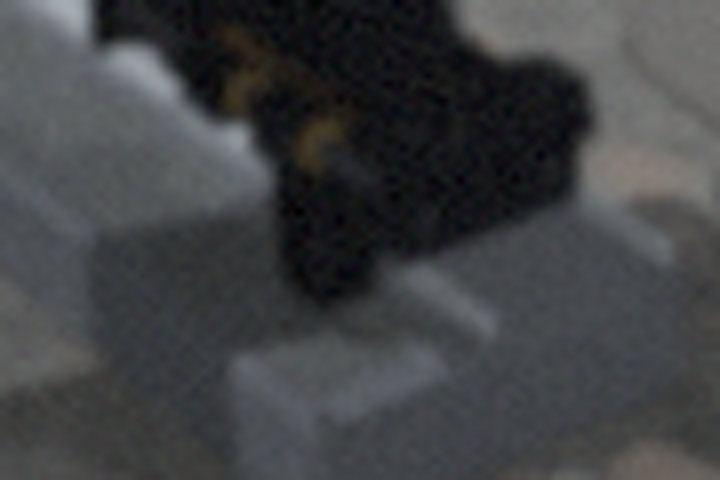

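```bash
python3 -c "
from h import *
print(proj('side',[0.16541635, 0.49797333, 0.21676358]),proj('scene',[0.16541635, 0.49797333, 0.21676358]))"
python3 -m pendant '[{"fingers":0,"tx":0,"ty":0.001,"tz":0,"wx":0,"wy":0,"wz":0},{"fingers":0,"tx":0,"ty":0.002,"tz":0,"wx":0,"wy":0,"wz":0},{"fingers":0,"tx":0,"ty":0.003,"tz":0,"wx":0,"wy":0,"wz":0},{"fingers":0,"tx":0,"ty":0.004,"tz":0,"wx":0,"wy":0,"wz":0},{"fingers":0,"tx":0,"ty":0.004,"tz":0,"wx":0,"wy":0,"wz":0},{"fingers":0,"tx":0,"ty":0.004,"tz":0,"wx":0,"wy":0,"wz":0},{"fingers":0,"tx":0,"ty":0.004,"tz":0,"wx":0,"wy":0,"wz":0},{"fingers":0,"tx":0,"ty":0.004,"tz":0,"wx":0,"wy":0,"wz":0}]'
```

```text
[119.03476628 151.14287561] [ 89.46482188 150.27876876]
time: 6.9
ee_pos: [0.4191, 0.0526, 0.0378]
orientation: [0.534, 0.464, -0.464, -0.533]
wrist_force: [-1.0, 0.2, -1.2]
width: 0.0006
```

```bash
python3 -m pendant '[{"fingers":0,"tx":0,"ty":0.0005,"tz":0,"wx":0,"wy":0,"wz":0},{"fingers":0,"tx":0,"ty":0.001,"tz":0,"wx":0,"wy":0,"wz":0},{"fingers":0,"tx":0,"ty":0.0015,"tz":0,"wx":0,"wy":0,"wz":0},{"fingers":0,"tx":0,"ty":0.002,"tz":0,"wx":0,"wy":0,"wz":0},{"fingers":0,"tx":0,"ty":0.0025,"tz":0,"wx":0,"wy":0,"wz":0},{"fingers":0,"tx":0,"ty":0.0025,"tz":0,"wx":0,"wy":0,"wz":0},{"fingers":0,"tx":0,"ty":0.0025,"tz":0,"wx":0,"wy":0,"wz":0},{"fingers":0,"tx":0,"ty":0.0025,"tz":0,"wx":0,"wy":0,"wz":0}]'
python3 - <<'E'
from h import *
im,d=cams.capture("side");cv2.imwrite("pics/side6.png",cv2.resize(im[190:250,260:350,::-1],None,fx=8,fy=8,interpolation=cv2.INTER_CUBIC))
E
```

```text
time: 7.7
ee_pos: [0.4191, 0.0526, 0.0353]
orientation: [0.534, 0.464, -0.464, -0.533]
wrist_force: [0.8, 0.2, 0.3]
width: 0.0005
```

View pics/side6.png

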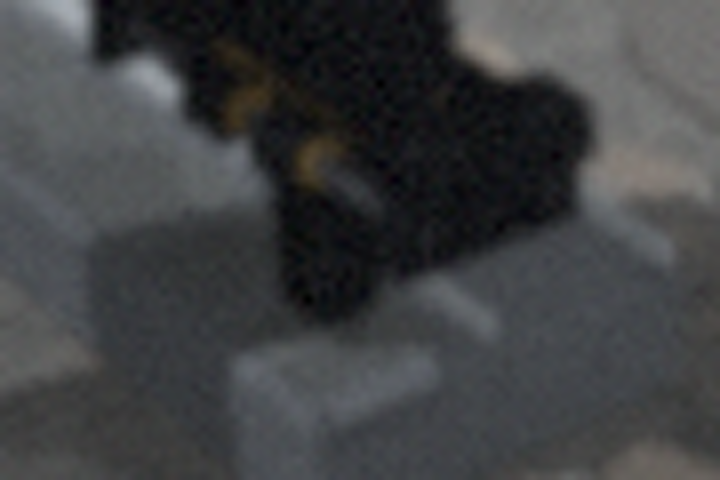

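```bash
python3 -m pendant '[{"fingers":0,"tx":0,"ty":0.0005,"tz":0,"wx":0,"wy":0,"wz":0},{"fingers":0,"tx":0,"ty":0.001,"tz":0,"wx":0,"wy":0,"wz":0},{"fingers":0,"tx":0,"ty":0.0015,"tz":0,"wx":0,"wy":0,"wz":0},{"fingers":0,"tx":0,"ty":0.002,"tz":0,"wx":0,"wy":0,"wz":0},{"fingers":0,"tx":0,"ty":0.0025,"tz":0,"wx":0,"wy":0,"wz":0},{"fingers":0,"tx":0,"ty":0.0025,"tz":0,"wx":0,"wy":0,"wz":0},{"fingers":0,"tx":0,"ty":0.0025,"tz":0,"wx":0,"wy":0,"wz":0},{"fingers":0,"tx":0,"ty":0.0025,"tz":0,"wx":0,"wy":0,"wz":0}]'
```

```text
time: 8.55
ee_pos: [0.4191, 0.0526, 0.0328]
orientation: [0.534, 0.464, -0.464, -0.533]
wrist_force: [-1.2, 0.5, -0.1]
width: 0.0004
```

```bash
python3 -m pendant '[{"fingers":0,"tx":0,"ty":0.0005,"tz":0,"wx":0,"wy":0,"wz":0},{"fingers":0,"tx":0,"ty":0.001,"tz":0,"wx":0,"wy":0,"wz":0},{"fingers":0,"tx":0,"ty":0.0015,"tz":0,"wx":0,"wy":0,"wz":0},{"fingers":0,"tx":0,"ty":0.002,"tz":0,"wx":0,"wy":0,"wz":0},{"fingers":0,"tx":0,"ty":0.0025,"tz":0,"wx":0,"wy":0,"wz":0},{"fingers":0,"tx":0,"ty":0.0025,"tz":0,"wx":0,"wy":0,"wz":0},{"fingers":0,"tx":0,"ty":0.0025,"tz":0,"wx":0,"wy":0,"wz":0},{"fingers":0,"tx":0,"ty":0.0025,"tz":0,"wx":0,"wy":0,"wz":0}]'
python3 - <<'E'
from h import *
im,d=cams.capture("wrist");cv2.imwrite("pics/w7.png",im[:,:,::-1]);s=sensors.get_state();print(s["wrist_force"],proj("wrist",s["ee_pos"]),proj("wrist",s["ee_pos"]+[0,0,.016]))
E
```

```text
time: 9.35
ee_pos: [0.4192, 0.0526, 0.0303]
orientation: [0.534, 0.464, -0.464, -0.533]
wrist_force: [-0.1, -0.2, -0.2]
width: 0.0006
[ 0.26749584 -0.20959714 -0.04839396] [322.42799139 229.56424136] [322.40509798 240.29543648]
```

View pics/w7.png

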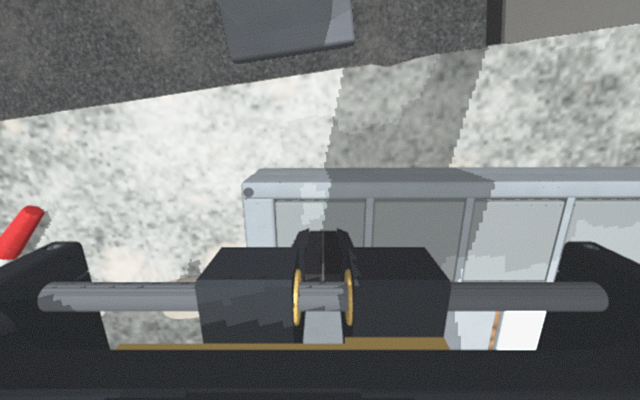

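```bash
python3 -m pendant '[{"fingers":0,"tx":0,"ty":0.0005,"tz":0,"wx":0,"wy":0,"wz":0},{"fingers":0,"tx":0,"ty":0.001,"tz":0,"wx":0,"wy":0,"wz":0},{"fingers":0,"tx":0,"ty":0.0015,"tz":0,"wx":0,"wy":0,"wz":0},{"fingers":0,"tx":0,"ty":0.002,"tz":0,"wx":0,"wy":0,"wz":0},{"fingers":0,"tx":0,"ty":0.0025,"tz":0,"wx":0,"wy":0,"wz":0},{"fingers":0,"tx":0,"ty":0.0025,"tz":0,"wx":0,"wy":0,"wz":0},{"fingers":0,"tx":0,"ty":0.0025,"tz":0,"wx":0,"wy":0,"wz":0},{"fingers":0,"tx":0,"ty":0.0025,"tz":0,"wx":0,"wy":0,"wz":0}]'
```

```text
time: 10.2
ee_pos: [0.4192, 0.0526, 0.0289]
orientation: [0.534, 0.464, -0.464, -0.533]
wrist_force: [-7.8, -0.1, 20.2]
width: 0.0003
```

```bash
python3 - <<'E'
from h import *
im,d=cams.capture("side");s=sensors.get_state();print(s["wrist_force"],s["tau"].round(2),proj("side",[.4191,.0526,.05]),proj("side",s["ee_pos"]));cv2.imwrite("pics/side8.png",cv2.resize(im[190:250,260:350,::-1],None,fx=8,fy=8,interpolation=cv2.INTER_CUBIC))
E
```

```text
[-7.28317367  0.11520672 20.60788835] [ -0.41 -26.75 -15.41   0.15  -1.67  -0.  ] [301.24575418 229.9903873 ] [301.47949948 236.66402616]
```

View pics/side8.png

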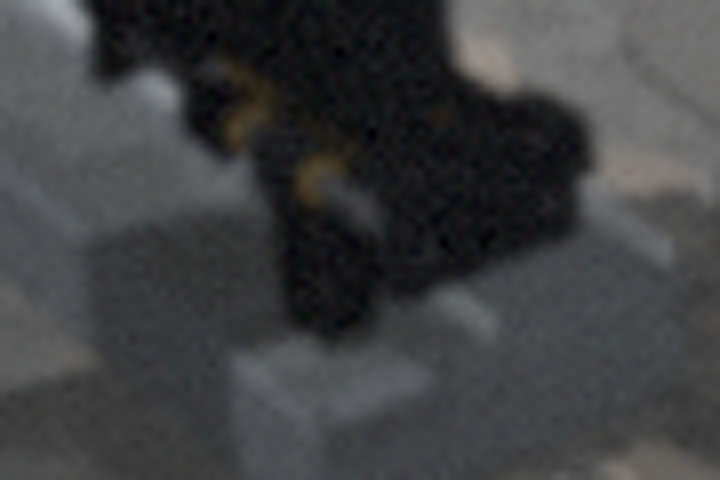

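```bash
python3 -m pendant '[{"fingers":0,"tx":0,"ty":-0.008,"tz":0,"wx":0,"wy":0,"wz":0},{"fingers":0,"tx":0.028,"ty":-0.010,"tz":0,"wx":0,"wy":0,"wz":0},{"fingers":0,"tx":0.056,"ty":-0.010,"tz":0,"wx":0,"wy":0,"wz":0},{"fingers":0,"tx":0.056,"ty":-0.006,"tz":0,"wx":0,"wy":0,"wz":0},{"fingers":0,"tx":0.056,"ty":-0.002,"tz":0,"wx":0,"wy":0,"wz":0},{"fingers":0,"tx":0.056,"ty":0,"tz":0,"wx":0,"wy":0,"wz":0},{"fingers":0,"tx":0.056,"ty":0.001,"tz":0,"wx":0,"wy":0,"wz":0},{"fingers":0,"tx":0.056,"ty":0.001,"tz":0,"wx":0,"wy":0,"wz":0}]'
```

```text
time: 11.05
ee_pos: [0.4267, 0.1076, 0.0289]
orientation: [0.534, 0.464, -0.464, -0.534]
wrist_force: [-7.7, 3.0, 21.6]
width: 0.0005
```

Rigid as well. On to the next plate.

```bash
python3 -m pendant '[{"fingers":0,"tx":0,"ty":-0.008,"tz":0,"wx":0,"wy":0,"wz":0},{"fingers":0,"tx":0.028,"ty":-0.010,"tz":0,"wx":0,"wy":0,"wz":0},{"fingers":0,"tx":0.056,"ty":-0.010,"tz":0,"wx":0,"wy":0,"wz":0},{"fingers":0,"tx":0.056,"ty":-0.006,"tz":0,"wx":0,"wy":0,"wz":0},{"fingers":0,"tx":0.056,"ty":-0.002,"tz":0,"wx":0,"wy":0,"wz":0},{"fingers":0,"tx":0.056,"ty":0,"tz":0,"wx":0,"wy":0,"wz":0},{"fingers":0,"tx":0.056,"ty":0.001,"tz":0,"wx":0,"wy":0,"wz":0},{"fingers":0,"tx":0.056,"ty":0.001,"tz":0,"wx":0,"wy":0,"wz":0}]'
```

```text
time: 11.85
ee_pos: [0.4342, 0.1621, 0.0278]
orientation: [-0.534, -0.463, 0.464, 0.534]
wrist_force: [-2.7, -0.4, 2.9]
width: 0.0002
```

The middle plate gives (2.9 N at the same depth). I'll press it home.

```bash
python3 -m pendant '[{"fingers":0,"tx":0,"ty":0.001,"tz":0,"wx":0,"wy":0,"wz":0},{"fingers":0,"tx":0,"ty":0.002,"tz":0,"wx":0,"wy":0,"wz":0},{"fingers":0,"tx":0,"ty":0.003,"tz":0,"wx":0,"wy":0,"wz":0},{"fingers":0,"tx":0,"ty":0.0035,"tz":0,"wx":0,"wy":0,"wz":0},{"fingers":0,"tx":0,"ty":0.004,"tz":0,"wx":0,"wy":0,"wz":0},{"fingers":0,"tx":0,"ty":0.004,"tz":0,"wx":0,"wy":0,"wz":0},{"fingers":0,"tx":0,"ty":0.004,"tz":0,"wx":0,"wy":0,"wz":0},{"fingers":0,"tx":0,"ty":0.004,"tz":0,"wx":0,"wy":0,"wz":0}]'
python3 - <<'E'
from h import *
for n in("wrist","scene"):
    im,d=cams.capture(n);cv2.imwrite(f"pics/{n}9.png",im[:,:,::-1])
E
```

```text
time: 12.65
ee_pos: [0.4344, 0.1619, 0.0239]
orientation: [0.534, 0.463, -0.464, -0.534]
wrist_force: [0.6, -3.0, 2.0]
width: 0.0004
```

View pics/wrist9.png

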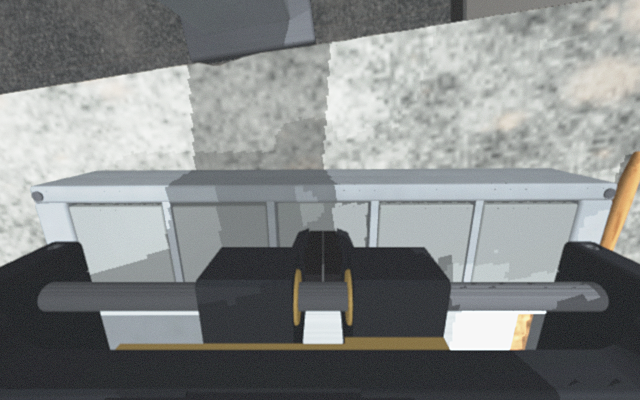

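View pics/scene9.png

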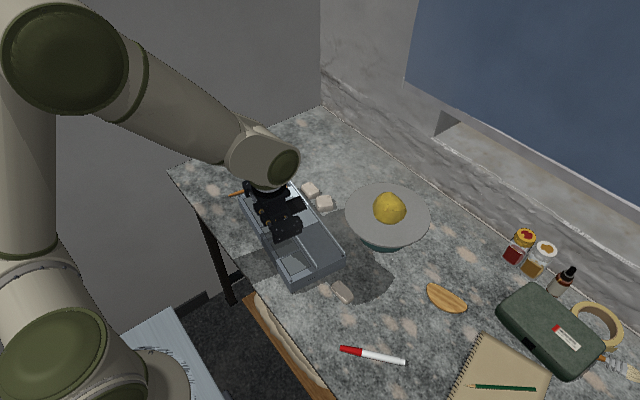

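```bash
python3 -m pendant '[{"fingers":0,"tx":0,"ty":-0.02,"tz":0,"wx":0,"wy":0,"wz":0},{"fingers":0,"tx":0,"ty":-0.05,"tz":0,"wx":0,"wy":0,"wz":0},{"fingers":0,"tx":0,"ty":-0.09,"tz":-0.02,"wx":0,"wy":0,"wz":0},{"fingers":0,"tx":0,"ty":-0.13,"tz":-0.05,"wx":0,"wy":0,"wz":0},{"fingers":0,"tx":0,"ty":-0.17,"tz":-0.07,"wx":0,"wy":0,"wz":0},{"fingers":0,"tx":0,"ty":-0.18,"tz":-0.07,"wx":0,"wy":0,"wz":0},{"fingers":0,"tx":0,"ty":-0.18,"tz":-0.07,"wx":0,"wy":0,"wz":0},{"fingers":0,"tx":0,"ty":-0.18,"tz":-0.07,"wx":0,"wy":0,"wz":0}]'
python3 - <<'E'
from h import *
p=cams.camera_params("wrist");im,d=cams.capture("wrist");np.savez("pics/w10.npz",im=im,d=d,**p)
cv2.imwrite("pics/w10.png",im[:,:,::-1]);print(sensors.get_state()["wrist_force"])
E
```

```text
time: 13.55
ee_pos: [0.5025, 0.1525, 0.2021]
orientation: [-0.533, -0.462, 0.465, 0.535]
wrist_force: [-0.0, 0.1, -0.6]
width: 0.0007
[ 0.15945744 -0.44001078 -0.39874698]
```

View pics/w10.png

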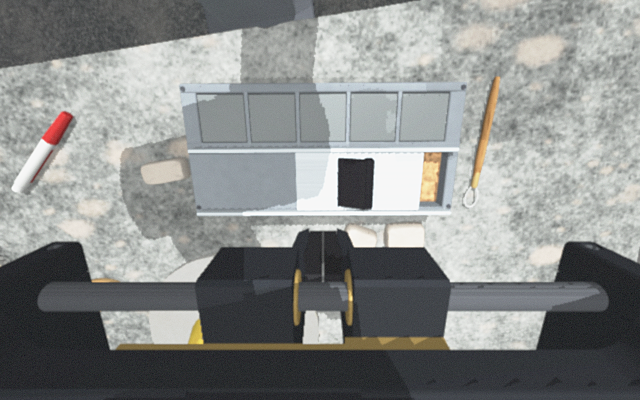

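```bash
python3 - <<'E'
from h import *
f=np.load("pics/w10.npz");p=dict(mtx=f["mtx"],cam_to_world=f["cam_to_world"])
r=lambda v,z:ray("w",v,z,p)
row=np.array([.4342,.1629]);yaw=np.radians(-7.9);xb=np.array([np.cos(yaw),np.sin(yaw)]);yb=np.array([-xb[1],xb[0]])
m=(f["im"].max(2)<60).astype(np.uint8);m[:150]=0;m[222:]=0;m[:,:330]=0;m[:,380:]=0
u=[]
for y in range(162,208,4):
    c=np.where(m[y])[0];q=r((c.max()+.5,y),.0715)[:2]-row;u.append((q@xb,q@yb))
print(np.round(u,4))
s=sensors.get_state();e=s["ee_pos"][:2]-row;print("tcp box",e@xb,e@yb,s["ee_pos"])
from scipy.spatial.transform import Rotation as R
print(R.from_quat(s["orientation"]).as_matrix().round(4))
q=r((296.5,160),.0555)[:2]-row;print("cover right edge",q@xb,q@yb)
E
```

```text
[[0.0463 0.0532]
 [0.0507 0.0534]
 [0.0551 0.0536]
 [0.0596 0.0539]
 [0.064  0.0541]
 [0.0686 0.0532]
 [0.0731 0.0534]
 [0.0777 0.0536]
 [0.0824 0.0538]
 [0.0871 0.054 ]
 [0.0918 0.0531]
 [0.0966 0.0533]]
tcp box 0.06902360935539413 -0.0009569392051911401 [0.50243701 0.15246522 0.20196376]
[[ 0.1409 -0.0043 -0.99  ]
 [ 0.99   -0.0011  0.1409]
 [-0.0017 -1.      0.0041]]
cover right edge 0.0463487692537331 -0.03066621961435192
```

```bash
python3 -m pendant '[{"fingers":0,"tx":0.045,"ty":0.03,"tz":-0.002,"wx":0,"wy":0,"wz":0},{"fingers":0,"tx":0.089,"ty":0.06,"tz":-0.002,"wx":0,"wy":0,"wz":0},{"fingers":0,"tx":0.089,"ty":0.09,"tz":-0.002,"wx":0,"wy":0,"wz":0},{"fingers":0,"tx":0.089,"ty":0.12,"tz":-0.002,"wx":0,"wy":0,"wz":0},{"fingers":0,"tx":0.089,"ty":0.145,"tz":-0.002,"wx":0,"wy":0,"wz":0},{"fingers":0,"tx":0.089,"ty":0.156,"tz":-0.002,"wx":0,"wy":0,"wz":0},{"fingers":0,"tx":0.089,"ty":0.161,"tz":-0.002,"wx":0,"wy":0,"wz":0},{"fingers":0,"tx":0.089,"ty":0.161,"tz":-0.002,"wx":0,"wy":0,"wz":0}]'
python3 - <<'E'
from h import *
im,d=cams.capture("wrist");cv2.imwrite("pics/w11.png",im[:,:,::-1]);print(sensors.get_state()["wrist_force"])
im,d=cams.capture("scene");cv2.imwrite("pics/sc11.png",cv2.resize(im[160:310,220:370,::-1],None,fx=4,fy=4))
E
```

```text
time: 14.4
ee_pos: [0.5161, 0.24, 0.0408]
orientation: [-0.533, -0.462, 0.465, 0.535]
wrist_force: [-0.5, -0.1, 0.9]
width: 0.0004
[ 0.50511799 -1.10998386 -0.4804964 ]
```

View pics/w11.png

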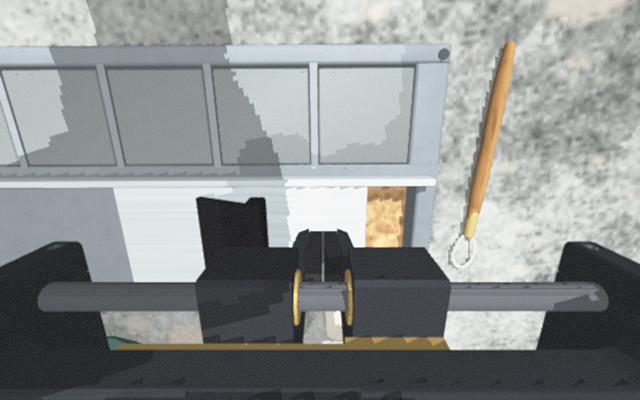

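View pics/sc11.png

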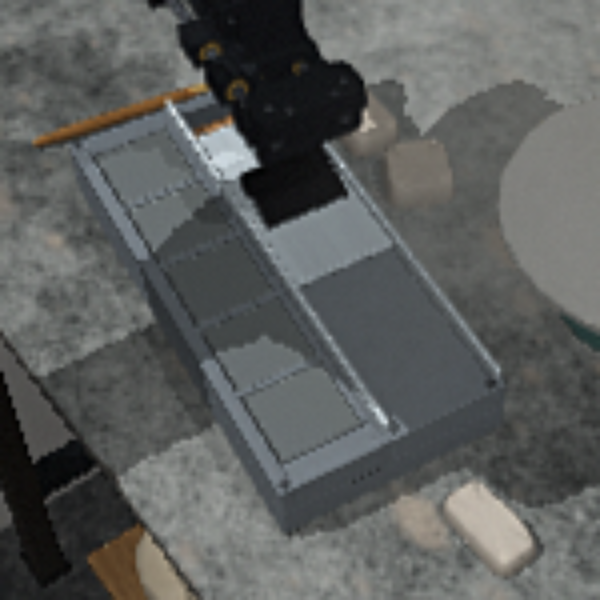

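```bash
python3 -m pendant '[{"fingers":0,"tx":-0.010,"ty":0,"tz":0,"wx":0,"wy":0,"wz":0},{"fingers":0,"tx":-0.020,"ty":0,"tz":0,"wx":0,"wy":0,"wz":0},{"fingers":0,"tx":-0.030,"ty":0,"tz":0,"wx":0,"wy":0,"wz":0},{"fingers":0,"tx":-0.040,"ty":0,"tz":0,"wx":0,"wy":0,"wz":0},{"fingers":0,"tx":-0.050,"ty":0,"tz":0,"wx":0,"wy":0,"wz":0},{"fingers":0,"tx":-0.060,"ty":0,"tz":0,"wx":0,"wy":0,"wz":0},{"fingers":0,"tx":-0.070,"ty":0,"tz":0,"wx":0,"wy":0,"wz":0},{"fingers":0,"tx":-0.075,"ty":0,"tz":0,"wx":0,"wy":0,"wz":0}]'
python3 - <<'E'
from h import *
im,d=cams.capture("wrist");cv2.imwrite("pics/w12.png",im[:,:,::-1]);print(sensors.get_state()["wrist_force"])
E
```

```text
time: 15.3
ee_pos: [0.5061, 0.1649, 0.0419]
orientation: [-0.534, -0.462, 0.464, 0.535]
wrist_force: [1.0, 1.5, 0.9]
width: 0.0004
[ 0.63602359 -0.42775861 -1.12319942]
```

View pics/w12.png

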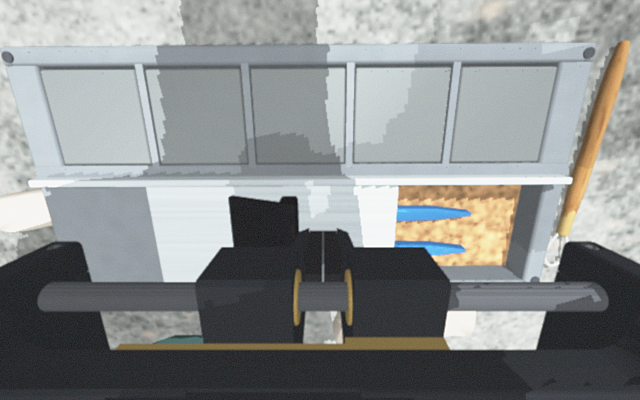

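```bash
python3 -m pendant '[{"fingers":0,"tx":-0.007,"ty":0,"tz":0,"wx":0,"wy":0,"wz":0},{"fingers":0,"tx":-0.014,"ty":0,"tz":0,"wx":0,"wy":0,"wz":0},{"fingers":0,"tx":-0.019,"ty":0,"tz":0,"wx":0,"wy":0,"wz":0},{"fingers":0,"tx":-0.022,"ty":0,"tz":0,"wx":0,"wy":0,"wz":0},{"fingers":0,"tx":-0.024,"ty":0,"tz":0,"wx":0,"wy":0,"wz":0},{"fingers":0,"tx":-0.026,"ty":0,"tz":0,"wx":0,"wy":0,"wz":0},{"fingers":0,"tx":-0.026,"ty":0,"tz":0,"wx":0,"wy":0,"wz":0},{"fingers":0,"tx":-0.026,"ty":0,"tz":0,"wx":0,"wy":0,"wz":0}]'
python3 - <<'E'
from h import *
p=cams.camera_params("wrist");im,d=cams.capture("wrist");cv2.imwrite("pics/w13.png",im[:,:,::-1]);print(sensors.get_state()["wrist_force"])
E
```

```text
time: 16.15
ee_pos: [0.5025, 0.1404, 0.0419]
orientation: [-0.533, -0.463, 0.463, 0.535]
wrist_force: [3.8, 11.1, -1.3]
width: 0.0004
[ 2.07889971 10.48257013 -1.73922025]
```

View pics/w13.png

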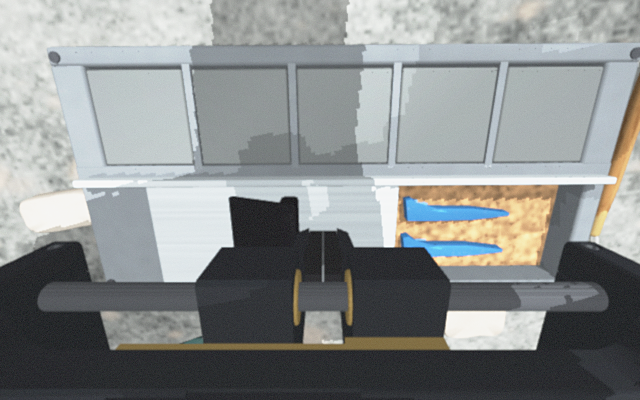

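Force rose to 11 N, so the cover looks to be on its stop. I'll back off, rise, and check.

```bash
python3 -m pendant '[{"fingers":0,"tx":0.005,"ty":0,"tz":0,"wx":0,"wy":0,"wz":0},{"fingers":0,"tx":0.015,"ty":0,"tz":0,"wx":0,"wy":0,"wz":0},{"fingers":0,"tx":0.015,"ty":-0.03,"tz":0,"wx":0,"wy":0,"wz":0},{"fingers":0,"tx":0.015,"ty":-0.07,"tz":0,"wx":0,"wy":0,"wz":0},{"fingers":0,"tx":0.015,"ty":-0.11,"tz":0,"wx":0,"wy":0,"wz":0},{"fingers":0,"tx":0.015,"ty":-0.15,"tz":0,"wx":0,"wy":0,"wz":0},{"fingers":0,"tx":0.015,"ty":-0.16,"tz":0,"wx":0,"wy":0,"wz":0},{"fingers":0,"tx":0.015,"ty":-0.16,"tz":0,"wx":0,"wy":0,"wz":0}]'
python3 - <<'E'
from h import *
p=cams.camera_params("wrist");im,d=cams.capture("wrist");cv2.imwrite("pics/w14.png",im[:,:,::-1]);print(sensors.get_state()["wrist_force"])
row=np.array([.4342,.1629]);yaw=np.radians(-7.9);xb=np.array([np.cos(yaw),np.sin(yaw)]);yb=np.array([-xb[1],xb[0]])
g=cv2.cvtColor(im,cv2.COLOR_RGB2GRAY)
m=(im.max(2)<60);m[:150]=0;m[222:]=0
for y in range(164,205,8):
    c=np.where(m[y,200:420])[0]+200;
    if len(c): q=ray("wrist",(c.max()+.5,y),.0715,p)[:2]-row;print(y,c.min(),c.max(),q@xb,q@yb)
E
```

```text
time: 17.0
ee_pos: [0.5053, 0.1554, 0.2028]
orientation: [-0.534, -0.464, 0.463, 0.535]
wrist_force: [-0.2, -0.1, -0.3]
width: 0.0001
[ 0.9584136  -0.03114241  0.10565747]
164 263 295 0.051161384265935604 -0.02676084742609747
172 264 296 0.06002818388953249 -0.025946915812808787
180 264 296 0.06903849621967671 -0.026226363278371377
188 265 296 0.07820116886594962 -0.02651053607449238
196 266 296 0.08752009929687149 -0.026799555077969422
204 278 295 0.09699372881283536 -0.028229124796004968
```

View pics/w14.png

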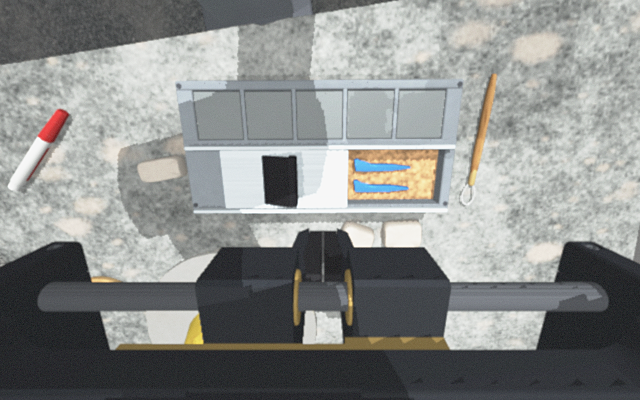

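The ledge face is at about -26.5 mm, down from +87 mm when shut, so the cover is open about 114 mm. The plates look flush, the loose things are in place, and the arm is clear.

```bash
python3 -c "
from workcell import ctrl
print(ctrl.close_job())"
```

```text
the job is handed in; nothing more can be done
None
```

The cover is open and the job is handed in, at about 17 s of the 56 s allowed. No verdict was reported.

- **Finding the catch:** I felt the plates from the right end with closed fingertips. The first two were rigid, at about 20 N. The middle one gave way at about 3 N, so I pressed it close to 6 mm and the cover sprang about 33 mm open. I did not probe the other two plates.
- **Opening the cover:** I pushed the ledge face with the outside of the closed fingers until the force rose to about 11 N at the stop. Then I backed off and rose clear.
- **Last checks:** The ledge face measured about -26.5 mm from the box's middle, against +87 mm when shut, so the cover is roughly 114 mm open. The wrist force is about zero. In the last wrist picture the plates look flush and the loose things in view look unmoved, though I judged both by eye and did not measure them. The steel rib was not in that last view.
- **Disagreements:**
  - With the fingers closed, the tips met the plates only when the reported TCP was about 20 mm below their nominal height. I found the contact height by feel.
  - At the catch's full press the wrist read about 3 N sideways. I did not explain it, and it was gone after I lifted.

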